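# Vent the bench cleaner unit and snap its filling cap home

### The arm

A 6-joint arm with a two-finger parallel gripper is mounted at the origin on the work surface. World frame = base frame: x ahead of the robot, y to its left, z up, the work surface at z = 0. Lengths are in m, angles in rad, forces in N, time in s.
With the tool pointing down it reaches from about 0.3 to 0.75 m from the base axis. Payload 8.5 kg.
Tool frame: the origin (TCP) lies at the very end of the fingers, on their centre line; the grasp point (between the pads) lies 19 mm behind it; x points along the fingers, y is the direction in which the jaws open and shut, and the axes are right-handed (so a half turn about x gives the same grasp; the last joint's range is limited). The gripper opens to 88 mm and grips with 3 to 60 N. Pads are 18 mm wide; open, the fingers measure 123 mm over their backs; the gripper's body (75 mm by 187 mm) begins 45 mm behind the grasp point.
Start: joints at [-1.482, 0.381, 1.297, -0, 1.464, -0.215], TCP at [0.165, -0.525, 0.239] pointing down, gripper open.
Joint ranges: [-3.11, 3.11], [-0.89, 2.33], [0.22, 2.48], [-1.42, 4.56], [0.17, 2.85], [-2.88, 2.88]. Speed limits (rad/s): [2.39, 2.39, 3.14, 3.14, 3.14, 3.14].

### API

Orientations are given as a unit quaternion [x, y, z, w].
In Python, from bench import arm gives the robot as it stands. The module is installed in compiled form; this text tells all that it offers. Calls block until the motion is done:
- arm.move_pose(position, orientation): joint-space move of the TCP to a pose.
- arm.move_l(position, attitude=None, rate=0.15): straight line of the TCP; attitude=None keeps the orientation; rate is the mean speed in m/s.
- arm.move_j(angles): joint-space move.
- arm.release() and arm.close_gripper(): open the fingers fully, or close them until they stop; the grip force is fixed at half the most.
- arm.pause(seconds).
- arm.ik(position, orientation): joint angles nearest the present ones, or None.
- arm.snapshot(name): name is "side" or "top"; returns the picture (400x640x3 uint8, blue, green, red); there is no depth.
- arm.camera_params(name): a dict with "K" (3x3 intrinsics, pixels), "world_to_cam" (4x4, takes a point from world to camera coordinates). Camera axes: x right, y down, z forward; pixel columns grow to the right and rows downward; lengths in m; the calibration is good to about 2 mm. A picture is of the moment at which its call begins. camera_params takes no time and is no camera call.
A pose or a line that the arm cannot do raises arm.MotionError and nothing moves.
- arm.close_job(): hands the job in, once; it reports no verdict.
Readings, each from a call of its own:
- arm.get_t(): time.
- arm.get_joint_positions(): joint angles.
- arm.get_dq(): joint speeds.
- arm.get_joint_efforts(): joint torques, N m.
- arm.get_eef_pos(): TCP position.
- arm.get_eef_rot(): TCP orientation.
- arm.get_ft_force(): force on the tool from outside, world axes, zero at the start.
- arm.get_ft_torque(): the same for the moment, N m.
- arm.get_gripper_width(): finger opening in m.
Only numpy, scipy, OpenCV 4.12 (cv2) and the standard library are available. Lean on these libraries where they do the work, as an engineer would, in place of code of your own. Each camera call takes 0.05 s, during which the arm holds its last target.

### The job

Relieve the pressure in the bench cleaner unit: press the sprung nozzle cap on its bottle all the way down and let it come back up. Then take the small snap cap from the counter, press it straight onto the filling neck until it clicks past the catches, and keep pressing firmly so that the rubber washer under it is squeezed nearly to its stop: finish while still pressing the cap down, do not let go. Leave the wipes tub, the pen pot and the wide screw lid where they are.

Things in the scene. Friction and masses are not known exactly. Their poses are not given: they have to be found in the camera images.
- unit: Bench cleaner unit, fixed to the counter: grey base plate 120 x 280 x 12 mm, origin at the centre of its underside. Its own +y end (80 mm from the origin) carries the white bottle (72 mm diameter) with the sprung nozzle cap; its own -y end (80 mm from the origin) carries a low white reservoir, 105 x 105 mm, top 57 mm above the counter, with the upright filling neck on it. z is up.
- nozzle_top (a point): Centre of the flat top of the white nozzle cap (32 mm diameter, 22 mm tall, short spout at the side), 161 mm above the counter when up. Moves down with it.
- nozzle (a joint): How far the nozzle cap is pressed down: 0 up, 0.007 m fully down. A spring returns it; about 2 N to start and 7 N fully down.
- neck_tip (a point): Centre of the top of the filling neck, 101 mm above the counter. The neck is an upright grey post 22 mm in diameter with a tapered tip (14 mm across at the very top, full diameter 4 mm lower); four sprung steel catches stick out of it to 30 mm across, centred 9 mm below this point. The stub under the washer is 32 mm in diameter.
- washer_top (a point): Centre of the top of the rubber washer (37 mm diameter) around the neck, 15.5 mm below neck_tip when free, 19.5 mm at its stop. As the cap goes on, its lip meets the catches with the rim about 6 mm below neck_tip; force rises to about 12 N near 8 mm, drops to nothing as the lip passes the catches, then the rim meets the washer and the catches hold the cap on; pressing on squeezes the washer.
- washer (a joint): How far the rubber washer is squeezed down: 0 free, 0.004 m the stop. Springy, about 3 N per mm.
- cap: White round snap cap with fine ribs, 40 mm outside diameter, 27 mm tall, 30 g, standing on the counter open side down. Origin at the centre of its rim (underside), z up. The opening is 26 mm wide at a lip 4 mm high, above that the hollow is 32 mm wide and 22 mm deep from the rim. Grip its sides at least 5 mm above the rim, or press its top.
- screw_lid: Bystander: wide white flat screw lid, 58 mm diameter, 15 mm tall, solid, loose on the counter; too wide for the neck. Origin at the centre of its underside.
- tub: Bystander: white wipes tub with lid, 72 mm diameter, 125 mm tall, loose. Origin at the centre of its underside.
- pen_pot: Bystander: dark steel pot with pens, 72 mm diameter, rim 100 mm high, pens to about 140 mm, loose. Origin at the centre of its underside.
Things that resemble listed ones, but are neither listed nor needed, are in the scene too. Leave any yellow look-alike of the cap alone.

How it is judged:
By the outcome, as a careful person would: the job done as asked, in the order asked, and still so for the second after the job is handed in, while the arm keeps its last pose, push and grip.
It also fails if it takes over 56 s, if anything falls off the work surface, if the arm or the gripper's body presses on something with over 40 N, if the wrist force passes 120 N, or if a joint passes its speed limit or range.

## Working session

There is one attempt and no reset: what is moved stays moved. The work goes in short steps, each a Python script; the robot and the scene stay as the last script left them, time stands still between calls to the robot, and variables do not carry over. Pictures are saved under pics/ and viewed, and the job is handed in when it is done.

```bash
mkdir -p pics; python3 - <<'E'
from bench import arm
import cv2
for n in("side","top"):
    im=arm.snapshot(n); cv2.imwrite(f"pics/{n}0.png",im)
    p=arm.camera_params(n); print(n,p["K"].tolist(),p["world_to_cam"].round(4).tolist())
print(arm.get_t(),arm.get_eef_pos(),arm.get_eef_rot(),arm.get_ft_force(),arm.get_gripper_width())
E
```

```text
side [[474.66207186193606, 0.0, 322.7573390981443], [0.0, 474.66207186193606, 195.1692110436428], [0.0, 0.0, 1.0]] [[0.9528, -0.3035, 0.0118, -0.6012], [-0.1407, -0.4755, -0.8684, 0.1845], [0.2692, 0.8257, -0.4957, 0.8702], [0.0, 0.0, 0.0, 1.0]]
top [[483.8996207828371, 0.0, 318.22942265603893], [0.0, 483.8996207828371, 198.6825110487914], [0.0, 0.0, 1.0]] [[-0.0072, -1.0, -0.0054, -0.0093], [-0.9968, 0.0076, -0.0797, 0.6084], [0.0797, 0.0048, -0.9968, 1.0609], [0.0, 0.0, 0.0, 1.0]]
0.1 [ 0.16448354 -0.5245659   0.23821695] [ 0.6989827   0.10743465 -0.6989505   0.10653256] [ 0.61583434  0.10076072 -0.74269594] 0.08831821480681133
```

View pics/side0.png

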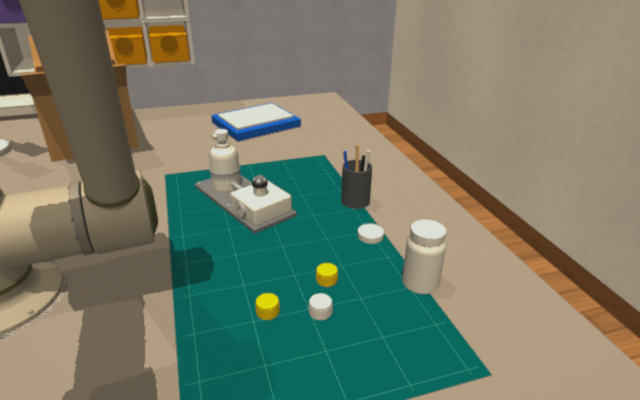

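View pics/top0.png

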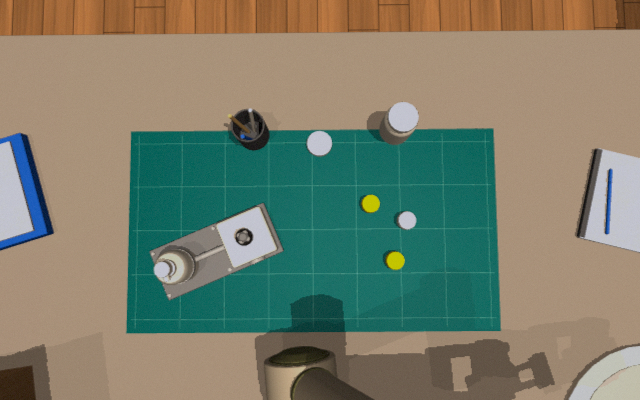

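The top view shows the white cap at (407,220), yellow look-alikes at (371,203) and (395,260), the wide screw lid at (319,143), the tub at (402,118), the pen pot at (248,128), the neck at about (244,237) and the nozzle at about (164,270). In the side view, the cap is at (320,306) and the neck at (260,184). The small white cap fits the description, and I'll check it with crops.

```bash
cat > h.py <<'E'
import numpy as np, cv2
from bench import arm
def ray(n,u,v):
    p=arm.camera_params(n);K=p["K"];T=p["world_to_cam"];R=T[:3,:3]
    d=R.T@np.linalg.solve(K,[u,v,1]);return -R.T@T[:3,3],d
def onz(n,u,v,z):
    o,d=ray(n,u,v);return o+d*(z-o[2])/d[2]
def proj(n,P):
    p=arm.camera_params(n);c=p["world_to_cam"]@np.r_[P,1];q=p["K"]@c[:3];return q[:2]/q[2]
def tri(a,b):
    A=[];B=[]
    for n,u,v in(a,b):
        o,d=ray(n,u,v);d=d/np.linalg.norm(d);M=np.eye(3)-np.outer(d,d);A.append(M);B.append(M@o)
    x=np.linalg.lstsq(np.vstack(A),np.hstack(B),rcond=None)
    return x[0]
E
python3 - <<'E'
import cv2,numpy as np
t=cv2.imread("pics/top0.png");s=cv2.imread("pics/side0.png")
def crop(i,x,y,w,h,k):return cv2.resize(i[y:y+h,x:x+w],None,fx=k,fy=k,interpolation=cv2.INTER_CUBIC)
a=crop(t,145,200,140,100,5);cv2.imwrite("pics/c_top.png",a)
b=crop(s,190,120,110,110,5);cv2.imwrite("pics/c_side.png",b)
c=np.hstack([crop(t,355,190,75,85,5),crop(s,245,255,100,85,4)[:340] if 0 else cv2.resize(crop(s,245,255,100,85,4),(400,425))]);cv2.imwrite("pics/c_cap.png",c)
E
```

```text
(no output)
```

View pics/c_top.png

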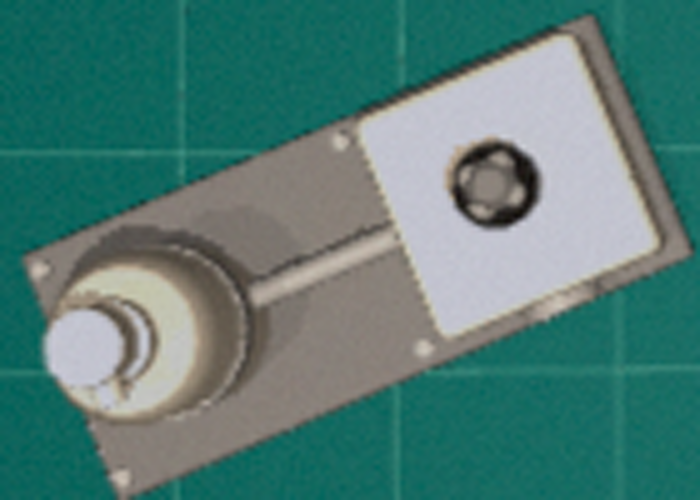

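View pics/c_side.png

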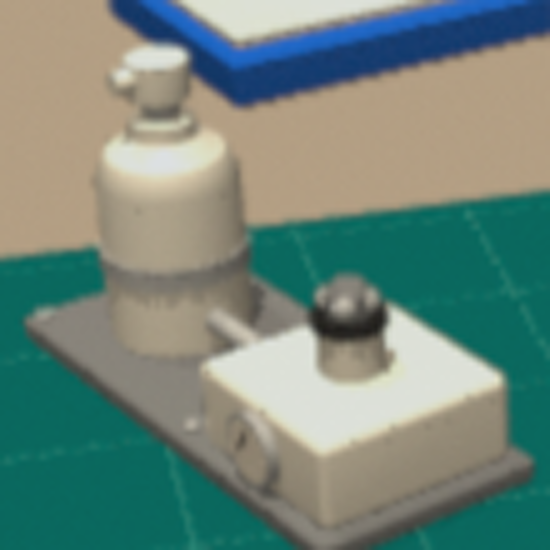

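View pics/c_cap.png

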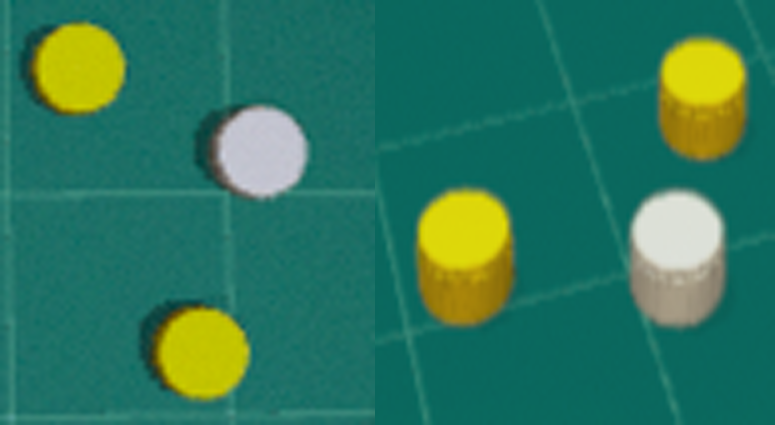

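The crops confirm the choice: the white ribbed cap is the only white one of its size. The nozzle's disc is at about (162,269) in the top view. The washer is the black ring at about (244,237), with the grey tip at (243,236).

```bash
python3 - <<'E'
from h import *
t=cv2.imread("pics/top0.png");s=cv2.imread("pics/side0.png")
def blob(m,u,v):
    n,l,st,c=cv2.connectedComponentsWithStats(m.astype(np.uint8));k=l[v,u];cs,_=cv2.findContours((l==k).astype(np.uint8),cv2.RETR_EXTERNAL,cv2.CHAIN_APPROX_NONE)
    e=cv2.fitEllipse(cs[0]) if k else None
    return st[k],c[k],e,cs[0]
h=cv2.cvtColor(t,cv2.COLOR_BGR2HSV);print("hsv",h[220,407],h[269,162],h[240,262],h[237,244],h[232,244])
wh=(t.min(2)>175)
for nm,u,v,z in(("cap",407,220,.027),("noz",162,269,.161),("lid",319,143,.015)):
    st,c,e,_=blob(wh,u,v);w=onz("top",*c,z);print(nm,st,c.round(2),np.round(e[0],2),np.round(e[1],1),w.round(4),"diam mm",e[1][0]/483.9*(1.06-z)*1000)
st,c,e,cs=blob(wh,262,250);r=cv2.minAreaRect(cs);pts=np.array([onz("top",*p,.057) for p in cv2.boxPoints(r)]);print("res",st,pts.round(4)[:,:2].tolist(),pts.mean(0).round(4),np.linalg.norm(np.diff(pts,axis=0),axis=1).round(4))
d=pts[1]-pts[0];print("edge ang",np.degrees(np.arctan2(d[1],d[0])))
dk=(t.max(2)<70);dk[:205]=0
ys,xs=np.where(dk[225:250,232:258]);print("dark bbox",xs.min()+232,xs.max()+232,ys.min()+225,ys.max()+225)
c=((xs.min()+xs.max())/2+232,(ys.min()+ys.max())/2+225);print("washer",c,onz("top",*c,.0855).round(4))
tip=(145+491.5/5-.5,200+183.5/5-.5);print("tip",tip,onz("top",*tip,.101).round(4))
# side
ws=(s.min(2)>150)
print("side noz guess", proj("side",onz("top",162,269,.161)), "neck", proj("side",onz("top",*tip,.101)))
print("cap",proj("side",onz("top",407,220,.027)))
print(tri(("top",*tip),("side",190+347.5/5-.5,120+280/5-.5)))
E
```

```text
hsv [115  16 207] [120  14 205] [122  16 207] [ 17  30 138] [ 17  34 137]
cap [399 212  17  17 220] [406.9  219.97] [406.88 219.95] [15.5 16.3] [ 0.559  -0.2109  0.027 ] diam mm 33.17852807601737
noz [155 257  29  25 343] [168.5  270.47] [169.18 269.3 ] [21.8 27.5] [0.4599 0.2769 0.161 ] diam mm 40.52957912002819
lid [308 131  23  24 445] [318.93 142.81] [318.94 142.8 ] [22.6 23.3] [ 0.737  -0.0163  0.015 ] diam mm 48.78208974738535
res [ 217  208   59   59 1830] [[0.5508, 0.2093], [0.5889, 0.1168], [0.4967, 0.078], [0.459, 0.1699]] [0.5239 0.1435 0.057 ] [0.1001 0.1    0.0994]
edge ang -67.56782724844717
dark bbox 236 251 229 244
washer (np.float64(243.5), np.float64(236.5)) [0.5248 0.1437 0.0855]
tip (242.8, 236.2) [0.5253 0.1427 0.101 ]
side noz guess [221.49200242 130.10786862] neck [259.97468417 175.36131738]
cap [320.34841957 299.30678285]
[0.52425512 0.14297069 0.10071623]
```

```bash
python3 - <<'E'
from h import *
p=(145+85.5/5-.5,200+347/5-.5);print("noz px",p,onz("top",*p,.161).round(4))
# side top ellipse centre
q=(190+157/5-.5,120+55/5-.5);print(q,onz("side",*q,.161).round(4),tri(("top",*p),("side",*q)).round(4))
q=(190+347.5/5-.5,120+281/5-.5)
print("neck side",onz("side",*q,.101).round(4))
n=np.array([.5247,.1432]);print("pred noz",n+.16*np.array([np.cos(np.radians(112.4)),np.sin(np.radians(112.4))]))
s=cv2.imread("pics/side0.png");m=(s.min(2)>195);m[:290]=0;m[320:]=0
k=cv2.connectedComponentsWithStats(m.astype(np.uint8));l=k[1][304,320] ;print(k[2][l],k[3][l],onz("side",*k[3][l],.027).round(4), s[300,320])
# IK checks: cap, neck, nozzle for varied yaw
from scipy.spatial.transform import Rotation as R
print(R.from_quat(arm.get_eef_rot()).as_matrix().round(3))
for nm,P in(("cap",(.559,-.211,.02)),("neck",(.5247,.1432,.1)),("noz",(.4632,.2905,.165))):
  for a in range(0,180,20):
    y=np.array([np.cos(np.radians(a)),np.sin(np.radians(a)),0]);x=np.array([0,0,-1.]);M=np.c_[x,y,np.cross(x,y)]
    j=arm.ik(P,R.from_matrix(M).as_quat());print(nm,a,None if j is None else np.round(j,2))
E
```

```text
noz px (161.6, 268.9) [0.463  0.2904 0.161 ]
(220.9, 130.5) [0.4611 0.2875 0.161 ] [0.4622 0.291  0.1595]
neck side [0.5229 0.1417 0.101 ]
pred noz [0.46372874 0.29112737]
[310 294  21  15 241] [320.05394191 300.91286307] [ 0.5572 -0.2149  0.027 ] [215 224 220]
[[-0.     0.299 -0.954]
 [ 0.001 -0.954 -0.299]
 [-1.    -0.001 -0.   ]]
cap 0 [-0.56  0.69  1.44 -0.    1.01 -0.56]
cap 20 [-0.56  0.69  1.44  0.    1.01 -0.91]
cap 40 [-0.56  0.69  1.44 -0.    1.01 -1.26]
cap 60 [-0.56  0.69  1.44 -0.    1.01 -1.61]
cap 80 [-0.56  0.69  1.44 -0.    1.01 -1.96]
cap 100 [-0.56  0.69  1.44 -0.    1.01 -2.3 ]
cap 120 [-0.56  0.69  1.44 -0.    1.01 -2.65]
cap 140 None
cap 160 None
neck 0 [ 0.05  0.51  1.52 -0.    1.11  0.05]
neck 20 [ 0.05  0.51  1.52  0.    1.11 -0.3 ]
neck 40 [ 0.05  0.51  1.52 -0.    1.11 -0.65]
neck 60 [ 0.05  0.51  1.52 -0.    1.11 -1.  ]
neck 80 [ 0.05  0.51  1.52 -0.    1.11 -1.35]
neck 100 [ 0.05  0.51  1.52 -0.    1.11 -1.7 ]
neck 120 [ 0.05  0.51  1.52 -0.    1.11 -2.05]
neck 140 [ 0.05  0.51  1.52 -0.    1.11 -2.39]
neck 160 [ 0.05  0.51  1.52 -0.    1.11 -2.74]
noz 0 [ 0.34  0.44  1.43 -0.    1.27  0.34]
noz 20 [ 0.34  0.44  1.43  0.    1.27 -0.01]
noz 40 [ 0.34  0.44  1.43 -0.    1.27 -0.35]
noz 60 [ 0.34  0.44  1.43 -0.    1.27 -0.7 ]
noz 80 [ 0.34  0.44  1.43 -0.    1.27 -1.05]
noz 100 [ 0.34  0.44  1.43 -0.    1.27 -1.4 ]
noz 120 [ 0.34  0.44  1.43 -0.    1.27 -1.75]
noz 140 [ 0.34  0.44  1.43 -0.    1.27 -2.1 ]
noz 160 [ 0.34  0.44  1.43 -0.    1.27 -2.45]
```

Neck, nozzle and cap positions agree to 2–4 mm between views, and the 160 mm unit geometry matches too. Now the nozzle.

```bash
cat >> h.py <<'E'
from scipy.spatial.transform import Rotation as Rn
def Q(a):
    y=np.array([np.cos(np.radians(a)),np.sin(np.radians(a)),0]);x=np.array([0,0,-1.]);return Rn.from_matrix(np.c_[x,y,np.cross(x,y)]).as_quat()
def fz(): return arm.get_ft_force()[2]
E
python3 - <<'E'
from h import *
x,y=.463,.2907
arm.close_gripper();arm.move_pose((x,y,.23),Q(20));print(arm.get_t(),arm.get_gripper_width())
arm.move_l((x,y,.168),rate=.1);arm.pause(.2);f0=fz();print("f0",f0,arm.get_eef_pos())
cv2.imwrite("pics/n1.png",arm.snapshot("side"))
z=.164
while z>.1515:
    arm.move_l((x,y,z),rate=.03);f=fz()-f0;p=arm.get_eef_pos();print(round(z,4),p.round(4),round(f,2))
    if f>12:break
    z-=.001
arm.pause(.2);print(arm.get_eef_pos(),arm.get_ft_force());cv2.imwrite("pics/n2.png",arm.snapshot("side"));print(arm.get_t())
E
```

```text
4.4417 0.0003326434700194013
f0 0.03406171402487353 [0.46320131 0.29079641 0.16857734]
0.164 [0.4629 0.2906 0.1638] -0.58
0.163 [0.463  0.2907 0.163 ] 0.21
0.162 [0.463  0.2907 0.1619] 0.33
0.161 [0.4631 0.2907 0.1612] 2.39
0.16 [0.4631 0.2907 0.1601] 2.65
0.159 [0.4631 0.2908 0.1591] 3.99
0.158 [0.4631 0.2907 0.1581] 4.65
0.157 [0.4631 0.2907 0.1571] 5.42
0.156 [0.4631 0.2908 0.1561] 5.65
0.155 [0.4631 0.2908 0.1552] 6.48
0.154 [0.4631 0.2908 0.1544] 7.66
0.153 [0.4632 0.2908 0.1543] 15.52
[0.46316849 0.29077638 0.15431995] [-2.32323993 -0.87427714 14.71575196]
8.7417
```

The force rose from 2 to 7.7 N and then hit a hard stop at 7 mm, so the nozzle is fully down. Next I'll back off and pick up the cap.

```bash
python3 - <<'E'
from h import *
x,y=.463,.2907
arm.move_l((x,y,.17),rate=.06);arm.pause(.1);print("after",fz())
arm.move_l((x,y,.23),rate=.2);cv2.imwrite("pics/n3.png",arm.snapshot("side")[100:250,180:330])
cx,cy=.5583,-.2120
arm.release();arm.move_pose((cx,cy,.15),Q(-65));print(arm.get_t(),arm.get_eef_pos())
arm.move_l((cx,cy,.05),rate=.15);
s=arm.snapshot("side");t=arm.snapshot("top")
cv2.imwrite("pics/g1.png",np.hstack([cv2.resize(s[220:350,230:420],None,fx=2,fy=2),cv2.resize(t[150:280,330:480],None,fx=2,fy=2)]))
print(arm.get_t())
E
```

```text
after 0.7473509540536015
12.975 [ 0.55858098 -0.21106256  0.15024432]
13.8917
```

View pics/g1.png

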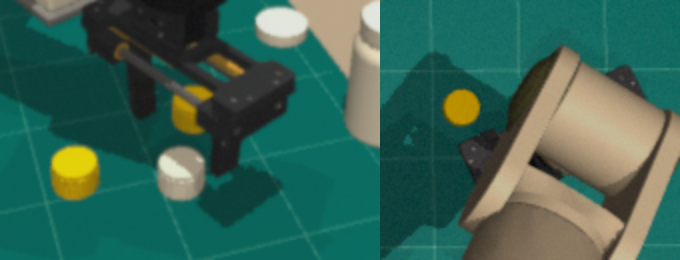

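View pics/n3.png

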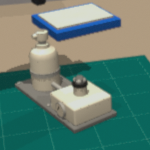

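The nozzle is back up. The fingers straddle the white cap, with both yellow look-alikes clear of them. Descending to grip.

```bash
python3 - <<'E'
from h import *
cx,cy=.5583,-.2120
f0=fz();arm.move_l((cx,cy,.0075),rate=.08);print(fz()-f0,arm.get_eef_pos())
arm.close_gripper();w=arm.get_gripper_width();print("w",w,arm.get_eef_pos())
if w>.03:
    arm.move_l((cx,cy,.16),rate=.15);print(arm.get_gripper_width(),arm.get_t(),fz())
    arm.move_pose((.5247,.1432,.17),Q(20));arm.pause(.2)
    print(arm.get_eef_pos(),arm.get_t(),arm.get_ft_force(),arm.get_gripper_width())
    s=arm.snapshot("side");t=arm.snapshot("top");cv2.imwrite("pics/p_s.png",s);cv2.imwrite("pics/p_t.png",t)
    cv2.imwrite("pics/p1.png",np.hstack([cv2.resize(s[100:240,190:330],None,fx=3,fy=3)]))
E
```

```text
1.0939997927360308 [ 0.55850032 -0.21211135  0.00768462]
w 0.03898954794179238 [ 0.55829677 -0.21202147  0.00753713]
0.03892341143633631 16.5417 -1.2933377378858761
[0.52502404 0.14242099 0.16988619] 18.0833 [-0.14865247  0.91549038  0.65008214] 0.03881578286943402
```

View pics/p1.png

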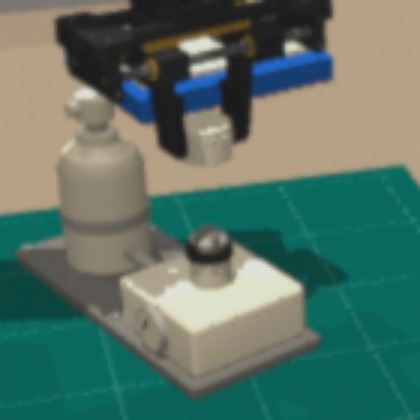

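View pics/p_t.png

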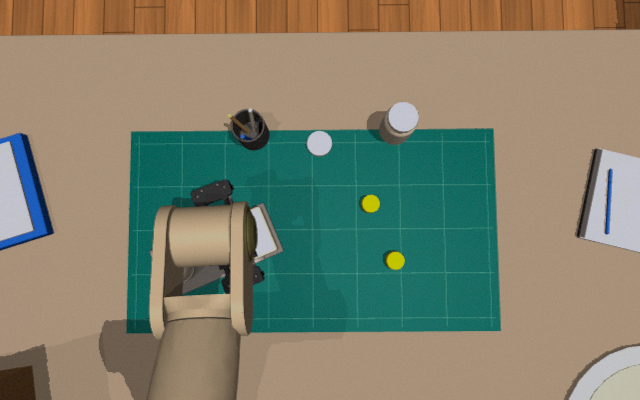

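The cap is held between the fingers above the neck, with its rim at about (260,155) in the side view. I'll check its offset relative to the neck before pressing.

```bash
python3 - <<'E'
from h import *
s=cv2.imread("pics/p_s.png");cv2.imwrite("pics/p2.png",cv2.resize(s[120:215,225:295],None,fx=6,fy=6,interpolation=cv2.INTER_CUBIC))
P=np.array([.5250,.1424,.1624])
print("expected rim centre crop",[(a+.5)*6 for a in proj("side",P)-[225,120]],"top",[(a+.5)*6 for a in proj("side",P+[0,0,.027])-[225,120]])
for k in (-1,1):
  r=np.array([.9528,-.3035,0]);print([(a+.5)*6 for a in proj("side",P+k*.02*r)-[225,120]])
for N in((.5247,.1432,.101),(.5247,.1432,.0855)): print("neck",[(a+.5)*6 for a in proj("side",N)-[225,120]])
E
```

```text
expected rim centre crop [np.float64(203.1413846976178), np.float64(187.41444308846422)] top [np.float64(199.02161983115639), np.float64(119.46368405507349)]
[np.float64(148.77772662296582), np.float64(186.82902384220733)]
[np.float64(257.4928430305663), np.float64(187.99973096086114)]
neck [np.float64(210.9376888247043), np.float64(334.8351588547701)]
neck [np.float64(213.13434414269136), np.float64(370.93337892822905)]
```

View pics/p2.png

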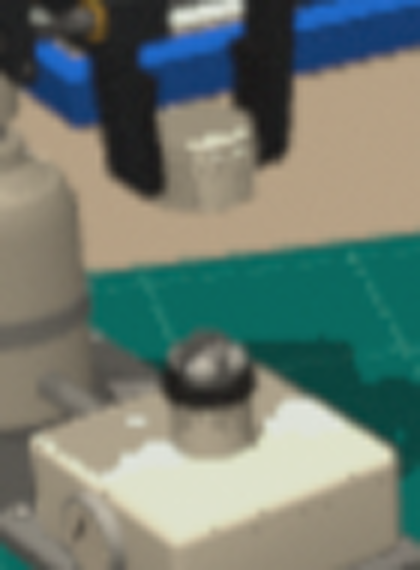

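Cap and neck show the same side-camera bias (about −4 crop px in both), so they are aligned to within about 1–2 mm. I'll go down while watching the force.

```bash
python3 - <<'E'
from h import *
x,y=.5247,.1432
arm.move_l((x,y,.112),rate=.08);arm.pause(.2);f0=arm.get_ft_force();print("f0",f0.round(2),arm.get_t(),arm.get_eef_pos().round(4))
z=.109
while z>.0935:
    arm.move_l((x,y,z),rate=.03);f=arm.get_ft_force()-f0;print(round(z,4),arm.get_eef_pos().round(4),f.round(2),round(arm.get_gripper_width(),4))
    if f[2]>20 or np.hypot(*f[:2])>10:break
    z-=.0015 if z>.103 else .001
print(arm.get_t());cv2.imwrite("pics/q1.png",cv2.resize(arm.snapshot("side")[120:215,225:295],None,fx=6,fy=6,interpolation=cv2.INTER_CUBIC))
E
```

```text
f0 [0.8  0.23 0.03] 19.2583 [0.5249 0.1432 0.1124]
0.109 [0.5246 0.1432 0.1088] [-1.44  0.28  0.2 ] 0.0388
0.1075 [0.5247 0.1432 0.1074] [-1.    0.07  0.37] 0.0389
0.106 [0.5247 0.1432 0.1059] [-1.47 -0.64  0.27] 0.039
0.1045 [0.5247 0.1432 0.1044] [-0.5  -0.58  0.41] 0.0392
0.103 [0.5243 0.1432 0.1031] [-3.17 -0.79  3.68] 0.0389
0.102 [0.5245 0.1432 0.1026] [-4.46 -1.78  8.07] 0.0393
0.101 [0.5247 0.1432 0.1018] [-5.21 -1.56  9.25] 0.0389
0.1 [0.5249 0.1433 0.1009] [-4.08 -0.6   9.99] 0.0389
0.099 [0.5249 0.1433 0.0997] [-3.51  0.57  6.5 ] 0.039
0.098 [0.5245 0.1432 0.0979] [-2.99 -0.45  2.38] 0.0387
0.097 [0.5246 0.1432 0.0966] [-1.99  0.2  -1.35] 0.0386
0.096 [0.5242 0.1432 0.095 ] [-2.   -0.11 -9.53] 0.039
0.095 [0.5243 0.1432 0.0941] [ -0.55  -0.42 -12.98] 0.039
0.094 [0.5243 0.1432 0.0934] [ -1.23  -0.04 -15.72] 0.0391
22.7583
```

View pics/q1.png

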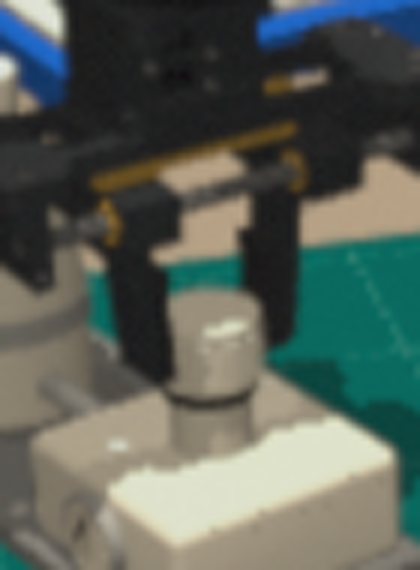

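The cap is past the catches (peak about 10 N, then the force reversed as they draw it down), and its rim now sits about at the washer. I'll keep pressing.

```bash
python3 - <<'E'
from h import *
x,y=.5247,.1432
z=.093
while z>.085:
    arm.move_l((x,y,z),rate=.03);arm.pause(.1);f=arm.get_ft_force();print(round(z,4),arm.get_eef_pos().round(4),f.round(2),round(arm.get_gripper_width(),4))
    if f[2]>9 or np.hypot(*f[:2])>12:break
    z-=.0007
print(arm.get_t());cv2.imwrite("pics/q2.png",cv2.resize(arm.snapshot("side")[120:215,225:295],None,fx=6,fy=6,interpolation=cv2.INTER_CUBIC))
E
```

```text
0.093 [0.5243 0.1432 0.0928] [ -3.42  -0.76 -12.95] 0.0391
0.0923 [0.5244 0.1432 0.0925] [-5.16  0.67 -9.07] 0.039
0.0916 [0.5245 0.1432 0.0923] [-5.98 -0.46 -5.82] 0.039
0.0909 [0.5247 0.1432 0.092 ] [-6.02 -0.65 -2.94] 0.0388
0.0902 [0.525  0.1433 0.0916] [-6.21 -1.   -1.02] 0.0391
0.0895 [0.5251 0.1432 0.0912] [-5.94 -0.47  2.92] 0.0392
0.0888 [0.5252 0.1433 0.0908] [-7.05 -0.6   4.33] 0.039
0.0881 [0.5252 0.1433 0.0904] [-7.2  -0.64  7.79] 0.0389
0.0874 [0.5252 0.1433 0.0899] [-8.08 -0.55  8.6 ] 0.0392
0.0867 [0.5252 0.1433 0.0893] [-9.85 -0.77 10.7 ] 0.0387
26.3083
```

View pics/q2.png

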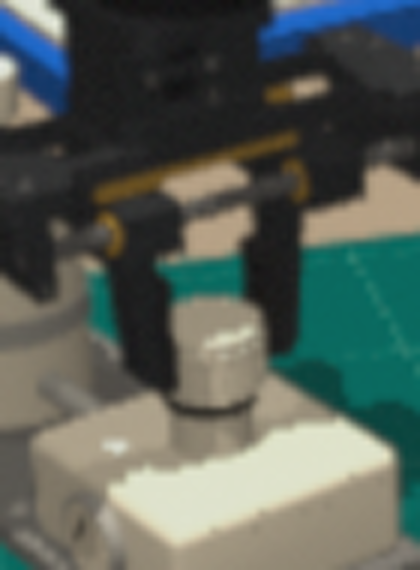

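Washer squeeze is about 3.7 mm by position and about 3.6 mm by force, which agree. There's a growing −x side load, so I'll ease x slightly and press on to find the stop.

```bash
python3 - <<'E'
from h import *
y=.1432
for x,z in((.5242,.0867),(.5237,.0865),(.5234,.086),(.5232,.0854),(.5232,.0848)):
    arm.move_l((x,y,z),rate=.03);arm.pause(.2);f=np.mean([arm.get_ft_force() for _ in range(5)],0);print(x,round(z,4),arm.get_eef_pos().round(4),f.round(2),round(arm.get_gripper_width(),4), Rn.from_quat(arm.get_eef_rot()).as_matrix()[:,0].round(4))
    if f[2]>15:break
print(arm.get_t())
E
```

```text
0.5242 0.0867 [0.5252 0.1433 0.0895] [-7.49 -1.21 10.86] 0.0386 [ 4.5e-03  1.0e-04 -1.0e+00]
0.5237 0.0865 [0.5252 0.1433 0.0895] [-6.29 -0.49 10.96] 0.0392 [ 5.7e-03  2.0e-04 -1.0e+00]
0.5234 0.086 [0.5252 0.1433 0.0891] [-4.62  0.07 10.84] 0.0391 [ 6.5e-03  2.0e-04 -1.0e+00]
0.5232 0.0854 [0.5252 0.1433 0.0889] [-5.71 -0.15 13.56] 0.0391 [ 7.2e-03  2.0e-04 -1.0e+00]
0.5232 0.0848 [0.5252 0.1433 0.0888] [-7.31 -1.   18.85] 0.0391 [ 7.7e-03  2.0e-04 -1.0e+00]
28.6083
```

The force rises sharply at TCP z = 0.0888 (rim about 81.3 mm, stop expected at 81.5 mm), so the washer is at its stop. I'll ease very slightly, check that it holds steady, and take a final look.

```bash
python3 - <<'E'
from h import *
arm.move_l((.5232,.1432,.0853),rate=.02)
for _ in range(3):
    arm.pause(.5);print(arm.get_t(),arm.get_eef_pos().round(4),arm.get_ft_force().round(2),round(arm.get_gripper_width(),4))
s=arm.snapshot("side");t=arm.snapshot("top")
cv2.imwrite("pics/z1.png",np.vstack([cv2.resize(s[100:330,160:480],(640,460))])); cv2.imwrite("pics/z2.png",t)
cv2.imwrite("pics/z3.png",cv2.resize(s[140:215,235:295],None,fx=7,fy=7,interpolation=cv2.INTER_CUBIC))
E
```

```text
29.3583 [0.5252 0.1433 0.0889] [-6.05 -0.88 15.6 ] 0.0389
29.8583 [0.5252 0.1432 0.0889] [-5.92 -0.04 14.8 ] 0.039
30.3583 [0.5252 0.1433 0.0889] [-6.53 -0.35 15.23] 0.0391
```

View pics/z1.png

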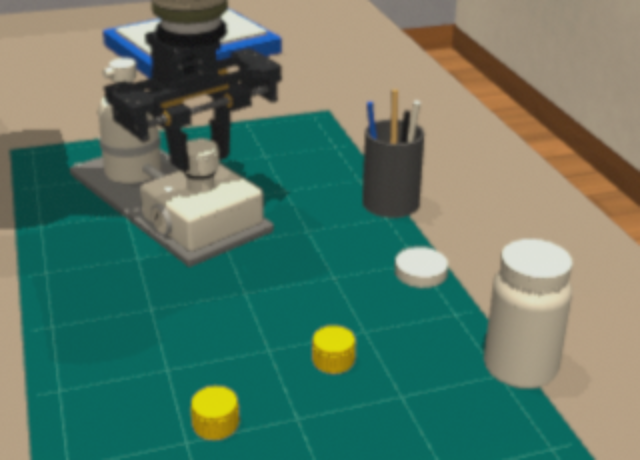

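View pics/z3.png

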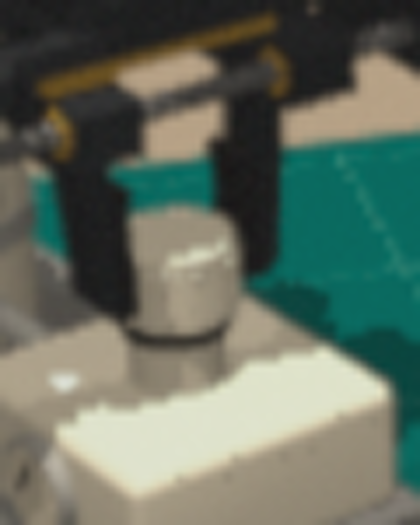

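View pics/z2.png

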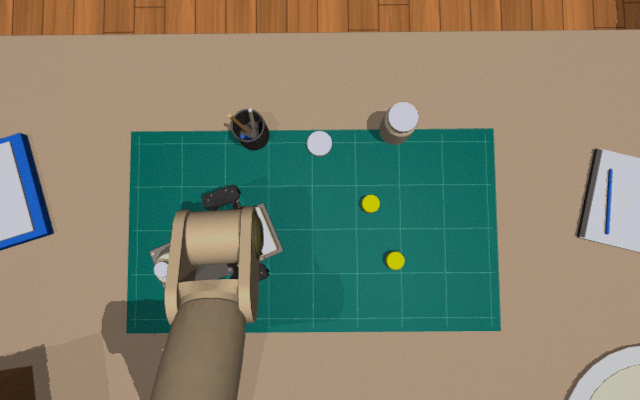

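The cap sits level over the washer, with only a thin black line of washer still showing under the rim. The lid (319,143), tub (402,118), pot (248,128) and both yellow caps haven't moved, and the nozzle is up. Handing in.

```bash
python3 -c "
from bench import arm
print(arm.close_job())"
```

```text
the job is handed in; nothing more can be done
None
```

The job is done and handed in at about 30 s, with the arm still gripping the cap and pressing it down.

- **Nozzle:** I pressed it down the full 7 mm. The force rose from 2.4 to 7.7 N, then jumped to 15.5 N against the hard stop. The picture taken afterwards shows it back up.
- **Snap cap:** I gripped the white cap by its sides and pressed it onto the filling neck. The force peaked at about 10 N (about 12 N expected), then reversed as the lip passed the catches.
- **Washer:** I pressed on until the force climbed sharply at its stop, then eased off very slightly. The hold was steady for 1.5 s at about 15 N. The rim is about 81.4 mm above the counter, where the stop is expected at 81.5 mm, so the washer is at its stop rather than just short of it.
- **Other objects:** The tub, pen pot, screw lid and both yellow caps are at the same pixels as at the start.

**Disagreements:**
- A sideways force of about 6 N in −x remains. Commanding 1.5 mm less in x reduced it but did not remove it.
- The side camera reads about 2–4 mm off the top camera in the plane. I went mainly by the top view.
- After the click, the catches briefly pulled the cap down with up to about 16 N, where the description has the force dropping to nothing.

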